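# Set the drying rest to its mark and lay the glass-wiper on it

## Robot

A 6-joint arm with a two-finger parallel gripper is mounted at the origin on the work surface. World frame = base frame: x ahead of the robot, y to its left, z up, the work surface at z = 0. Lengths are in m, angles in degrees, forces in N, time in s.
With the tool pointing down it reaches from about 0.4 to 0.825 m from the base axis. Payload 7 kg.
Tool frame: the origin (TCP) lies at the very end of the fingers, on their centre line; the grasp point (between the pads) lies 19 mm behind it (r.hold_point_z is the distance from the TCP to the grasp point, in m); x points along the fingers, y is the direction in which the jaws open and shut, and the axes are right-handed (so a half turn about x gives the same grasp; the last joint's range is limited). The gripper opens to 88 mm and grips with 3 to 60 N. Pads are 19 mm wide; open, the fingers measure 130 mm over their backs; the gripper's body (78 mm by 193 mm) begins 47 mm behind the grasp point.
Start: joints at [82.512, 20.546, 0.682, 0, -70.136, -16.507], TCP at [0.275, 0.617, 0.188] pointing down, gripper open.
Joint ranges: [-176.03, 176.03], [-82.01, 121.73], [-58.28, 71.71], [-173.87, 95.51], [-174.79, -0.11], [-173.66, 173.66]. Speed limits (degrees/s): [136.94, 136.94, 172.46, 180, 180, 180].

## Interface

Orientations are given as [roll, pitch, yaw] about the fixed x, y, z axes, in that order (R = Rz(yaw) Ry(pitch) Rx(roll)).
In Python, from plant import r gives the robot as it stands. The module is installed in compiled form; this text tells all that it offers.
- The arm moves only by the shell command python3 -m creep 'ROWS' [FORCE]. ROWS is JSON, a list of rows, each a list of 7 numbers: the turn, a rotation vector about the tool's x, y, z in rad, then the shift along the tool's x, y, z in cm, then the opening in per cent of the stroke, from 0 (shut) to 100 (fully open). In form: [[rx, ry, rz, x, y, z, fingers], ...]. A call has 1 to 8 rows; each row shifts and turns the commanded pose from where the row before left it, along the tool's axes as they then stand; what a row does not reach is not made up. A row lasts 1/10 s, in which the tool goes at most 50 mm and 8.59 degrees, less where a joint would pass 70% of its speed; a pose out of reach is approached as far as the arm can. A call is refused whole if a number of a shift passes 5 or a number of a turn 0.15, either way. A call with a gripper value outside its range is refused whole. The fingers move at their own pace and stop on an object; FORCE is the grip in N (left out, the last holds). Time passes only in rows, so rows that do not move let the fingers close. It gives the time, the measured TCP pose, the force and the opening at its end, in the units of the state.
- r.get_state(): the state, without advancing time (a new reading comes with each control period).
- r.capture(name): name is "scene" or "side" or "wrist"; returns (picture, depth): 384x512x3 uint8, blue, green, red; 384x512 float32, m along the optical axis (not along the pixel's ray), 0 where there is no reading.
- r.camera_info(name): a dict with "fovy" (degrees; the focal length in pixels is half the picture's height over the tangent of half this angle, whatever the lens; pixels are square), "cx", "cy" (the principal point, pixels), "camera_from_world" (4x4, takes a point from world to camera coordinates). Camera axes: x right, y down, z forward; pixel columns grow to the right and rows downward; lengths in m; the calibration is good to about 2 mm. A picture is of the moment at which its call begins: read the wrist's pose just before it. camera_info takes no time and is no camera call; for the wrist camera it gives the pose at the moment of the call.
- r.close_job(): hands the job in, once; it reports no verdict.
Trained networks look in the newest picture that a camera, given by its name, has taken for a name from the list of things; names that differ only in an ending like _2 or _b are one class to them, and where a whole thing is asked for, a point or a joint stands for the part that bears it (a point fixed in the world has none). Each returns a list of dicts, best first, with "score" (0 to 1); they miss things now and then, are a little off and sometimes report something else, mostly with a low value. They report only what shows in the picture. A call takes as long as a camera call.
- r.look_for(query, camera): "rect" ([left, top, right, bottom] in pixels, round what is visible of it).
- r.masks_of(query, camera): "pixels" (384x512 bool, what is visible of it) and "rect" ([left, top, right, bottom] in pixels, round what is visible of it).
The state is a dict: "time_s": time; "joints": joint angles; "qd": joint speeds; "joint_torque": joint torques, N m; "tcp_pos": TCP position; "eef_rot": TCP orientation; "contact_force": force on the tool from outside, world axes, zero at the start; "moment": the same for the moment, N m; "gripper_width": finger opening in m.
Only numpy, scipy, OpenCV 4.12 (cv2) and the standard library are available. Lean on these libraries where they do the work, as an engineer would, in place of code of your own. Each camera call takes 0.05 s, during which the arm holds its last target. There are 200 camera calls.

## Task

Set up the drying rest and put the pink glass-wiper up on it: flip the orange clamp lever open (away from the robot), only then slide the blue rest along the rail until its white pointer line stands at the red marker, and flip the lever fully back towards the robot so that it is clamped there. Then lay the wiper level, the way up it lies now, straight along the rail across the middle of the two narrow rests, with its wide head overhanging beyond the white fixed rest. Do not disturb the other things on the shelf.

Things in the scene. Friction and masses are not known exactly. Their poses are not given: they have to be found in the camera images.
- rack: Drying rest: aluminium base rail along its y axis, 25 mm high; origin at its underside, below the line of the two rests; base spans x -90 to 50, y -145 to 185 mm. White fixed rest at y = -110 mm, blue sliding rest farther along +y: posts 36 (x) x 16 mm (y), with flat rubber tops 44 (x) x 16 mm (y), no lips, 130 mm above the shelf.
- fixed_top (a point): Centre of the top face of the white fixed rest.
- sliding_top (a point): Centre of the top face of the blue sliding rest.
- carriage (a joint): Position of the blue carriage along the rail in m, growing away from the fixed rest: rests 80 mm apart (centres) at 0, 220 mm at the end stop 0.14. Slides with about 3 N; its post can be gripped on the 16 mm thickness. Top of its plate 41 mm above the shelf.
- pointer (a point): The white pointer line on the blue carriage, on its +x side, level along the rail with the middle of the blue rest.
- marker: Red marker clip, 12 mm wide along the rail, on the +x edge of the rail top; origin at the middle of its underside on the rail, axes as the rack's. The pointer is to stand within its width.
- clamp (a joint): Orange clamp lever on the carriage, turning about the rack's y axis: 0 = clamped, leaning 0.6 rad from upright towards -x (the robot); 1.2 = open, leaning 0.6 rad towards +x. It stays where left. The carriage must not be slid while clamped. Pivot 48 mm above the shelf, 70 mm to -x and 40 mm to +y of the blue rest's middle.
- clamp_tip (a point): Centre of the lever's round end bar (16 mm diameter, 24 mm long along y), 60 mm from the pivot; 98 mm above the shelf at either end of its swing.
- wiper: Pink T-shaped glass-wiper, 0.16 kg, lying flat. Origin under the middle of its handle, at the underside; x along the handle to the head, z up. Handle x -87.5 to 87.5, 24 wide, 20 mm high; head x 87.5 to 118, 150 wide, 14 mm high, undersides flush. Centre of mass 18 mm from the origin towards the head.
- wiper_head (a point): Middle of the wiper's head, 100 mm from the wiper's origin along its x.
- jar: Bystander: capped squat jar, frosted, 82 mm diameter, 70 mm high; origin at its underside. Leave it alone.
- scraper: Bystander: steel scraper lying on the shelf, 165 mm long, up to 70 mm wide, 22 mm high. Leave it alone.
- brush: Bystander: brush lying on the shelf. Leave it alone.

How it is judged (in metres and radians):
On the way, in this order (a step that is already met when the one before it is completed fails the run):
1. the clamp lever has been flipped open (beyond 0.8 rad) (value of joint clamp above 0.8 rad), for 0.1 s.
2. with the lever open, the pointer stands within 6 mm of the middle of the marker (value of joint clamp above 0.6 rad and y of pointer in the frame of marker between -0.006 and 0.006 m), for 0.2 s.
3. the lever is back home (below 0.15 rad), the pointer still within 6 mm of the marker (value of joint clamp below 0.15 rad and y of pointer in the frame of marker between -0.006 and 0.006 m), for 0.2 s.
At the end, for the whole second after the job is handed in: Pointer within 6 mm of the marker, lever home (under 0.15 rad). Wiper at rest on both tops (underside 126 to 136 mm up), same way up, tilt under 0.06 rad, along the rail within 0.15 rad, handle middle within 18 mm of the rests' centre line, head more than 8 mm past the fixed rest's centre (all of step 3 and z of wiper in the frame of rack between 0.126 and 0.136 m and x of wiper in the frame of rack between -0.018 and 0.018 m and angle between wiper's own z axis and vertical below 0.06 rad and angle between the x axis of wiper and the y axis of rack, either way round below 0.15 rad and y of wiper_head in the frame of fixed_top below -0.008 m and linear speed of wiper below 0.02 m/s); the robot touches nothing.
It fails at once if a bystander (jar, scraper or brush) is moved by more than 30 mm (distance of any of jar, scraper, brush from where it was at the start of the episode above 0.03 m).
It fails at once if the carriage is slid while the lever is not open (value of joint clamp below 0.4 rad and (velocity of joint carriage above 0.03 m/s or velocity of joint carriage below -0.03 m/s)).
It also fails if it takes over 72 s, if anything falls off the work surface, if the arm or the gripper's body presses on something with over 40 N, if the wrist force passes 120 N, or if a joint passes its speed limit or range.

## Working session

There is one attempt and no reset: what is moved stays moved. The work goes in short steps, Python scripts to look and compute and a shell command to move; the robot and the scene stay as the last step left them, time stands still between calls to the robot, and variables do not carry over. Pictures are saved under pics/ and viewed, about 8 in all and at most 12, crops included, and the job is handed in when it is done.

```bash
mkdir -p pics; cat > h.py <<'E'
import numpy as np,cv2
from plant import r
def cap(n):
    i=r.camera_info(n); p,d=r.capture(n); return p,d,i
def pts(d,i,mask=None):
    v,u=np.nonzero((d>0)&(mask if mask is not None else True))
    f=192/np.tan(np.radians(i['fovy']/2)); z=d[v,u]
    c=np.stack([(u-i['cx'])/f*z,(v-i['cy'])/f*z,z,np.ones_like(z)])
    return (np.linalg.inv(i['camera_from_world'])@c)[:3].T,u,v
E
python3 - <<'E'
from h import *
s=r.get_state();print(s['time_s'],s['tcp_pos'],s['eef_rot'],s['gripper_width'])
ims=[]
for n in('scene','side'):
    p,d,i=cap(n);cv2.imwrite(f'pics/{n}1.png',p);print(n,{k:np.round(v,3) for k,v in i.items()})
    for q in('rack','fixed_top','sliding_top','pointer','marker','clamp_tip','clamp','wiper','wiper_head','jar','scraper','brush'):
        for m in r.masks_of(q,n)[:1]:
            P,_,_=pts(d,i,m['pixels'])
            if len(P): print(q,round(m['score'],2),np.round(m['rect']),'med',np.median(P,0).round(3),'lo',np.percentile(P,3,0).round(3),'hi',np.percentile(P,97,0).round(3),len(P))
E
```

```text
0.0 [0.2742998  0.61614021 0.1867061 ] [  94.60300235   89.90283253 -109.40026618] 0.08809420090443064
scene {'fovy': np.float64(50.26), 'cx': np.float64(254.233), 'cy': np.float64(192.536), 'camera_from_world': array([[-0.841,  0.541,  0.018,  0.422],
       [ 0.315,  0.517, -0.796, -0.062],
       [-0.44 , -0.663, -0.605,  1.73 ],
       [ 0.   ,  0.   ,  0.   ,  1.   ]])}
rack 0.86 [215. 190. 296. 281.] med [0.584 0.153 0.026] lo [ 0.499 -0.048  0.004] hi [0.645 0.256 0.126] 3446
fixed_top 0.71 [216. 192. 294. 280.] med [0.583 0.153 0.027] lo [ 0.501 -0.049  0.01 ] hi [0.644 0.256 0.126] 3332
sliding_top 0.76 [246. 219. 293. 253.] med [0.569 0.161 0.052] lo [0.495 0.132 0.024] hi [0.619 0.211 0.131] 769
pointer 0.57 [248. 222. 295. 253.] med [0.575 0.161 0.055] lo [0.502 0.139 0.028] hi [0.616 0.211 0.131] 693
clamp 0.64 [281. 228. 293. 247.] med [0.51  0.203 0.085] lo [0.492 0.192 0.053] hi [0.532 0.213 0.108] 88
wiper 0.97 [190. 170. 236. 199.] med [ 0.559 -0.267  0.014] lo [ 0.418 -0.322  0.   ] hi [ 0.605 -0.191  0.023] 477
wiper_head 0.85 [192. 167. 237. 196.] med [ 0.557 -0.
[... 1220 characters left out ...]
1  0.198 0.131] 348
clamp 0.38 [230. 156. 241. 166.] med [0.511 0.194 0.083] lo [0.492 0.186 0.001] hi [0.531 0.296 0.11 ] 46
wiper 0.69 [227. 241. 288. 274.] med [ 0.567 -0.28   0.016] lo [ 0.416 -0.329  0.006] hi [ 0.607 -0.201  0.025] 630
wiper_head 0.96 [225. 240. 288. 275.] med [ 0.553 -0.28   0.016] lo [ 0.412 -0.329  0.005] hi [ 0.607 -0.203  0.025] 672
jar 0.81 [201. 206. 224. 233.] med [ 0.363 -0.083  0.067] lo [ 0.326 -0.103  0.007] hi [ 0.4   -0.031  0.075] 486
scraper 0.8 [228. 318. 283. 339.] med [ 0.484 -0.5    0.016] lo [ 0.386 -0.543  0.009] hi [ 0.532 -0.474  0.024] 526
brush 0.67 [216. 126. 255. 140.] med [0.54  0.52  0.019] lo [0.471 0.466 0.003] hi [0.629 0.57  0.026] 224
```

```bash
python3 - <<'E'
from h import *
a=[]
for n in('scene','side'):
    p,d,i=cap(n)
    P,u,v=pts(d,i)
    box=(P[:,0]>.46)&(P[:,0]<.68)&(P[:,1]>-.12)&(P[:,1]<.3)
    for nm,lo,hi in(('rail',.018,.032),('tops',.122,.138),('tip',.085,.115)):
        k=box&(P[:,2]>lo)&(P[:,2]<hi); Q=P[k]
        if nm=='tops':
            for s in(0,1):
                q=Q[(Q[:,1]>.06)==s]
                if len(q):print(n,nm,q.mean(0).round(4),np.ptp(q,axis=0).round(3),cv2.minAreaRect((q[:,:2]*1000).astype('f4')))
        else: print(n,nm,len(Q),Q.mean(0).round(4),cv2.minAreaRect((Q[:,:2]*1000).astype('f4')))
    hsv=cv2.cvtColor(p,cv2.COLOR_BGR2HSV)[v,u]
    red=box&((hsv[:,0]<6)|(hsv[:,0]>174))&(hsv[:,1]>120)
    print('red',red.sum(),np.median(P[red],0).round(4),u[red].mean(),v[red].mean())
    w=(P[:,1]<-.15)&(P[:,1]>-.4)&(P[:,0]>.35)&(P[:,0]<.68)&(P[:,2]>.009)&(P[:,2]<.03)
    print('wiper',cv2.minAreaRect((P[w][:,:2]*1000).astype('f4')),P[w].mean(0))
    x0,y0,x1,y1=(180,160,310,300) if n=='scene' else (195,145,295,285)
    a.append(cv2.resize(p[y0:y1,x0:x1],(int((x1-x0)*560/(y1-y0)),560),interpolation=cv2.INTER_CUBIC))
cv2.imwrite('pics/a.png',cv2.resize(np.hstack(a),(800,int(560*800/np.hstack(a).shape[1]))))
E
```

```text
scene rail 2109 [0.5791 0.1119 0.0254] ((569.7855834960938, 92.23230743408203), (334.3313293457031, 144.58197021484375), 84.60062408447266)
scene tops [ 0.5774 -0.0363  0.1291] [0.045 0.021 0.012] ((575.2283935546875, -38.15963363647461), (20.682632446289062, 44.796142578125), 84.90420532226562)
scene tops [0.5951 0.1541 0.1291] [0.044 0.018 0.011] ((594.9165649414062, 153.4308624267578), (17.7447566986084, 44.133121490478516), 88.52982330322266)
scene tip 208 [0.5658 0.1002 0.1001] ((576.6836547851562, 95.70580291748047), (107.6886978149414, 280.31591796875), 16.906192779541016)
red 15 [0.635  0.0814 0.0288] 234.26666666666668 239.33333333333334
wiper ((527.0692749023438, -290.79705810546875), (215.55490112304688, 144.15426635742188), 27.522117614746094) [ 0.53679701 -0.26367382  0.01624648]
side rail 1262 [0.5633 0.0554 0.0264] ((571.8375244140625, 86.75887298583984), (336.00787353515625, 145.0244140625), 84.9210205078125)
side tops [ 0.5773 -0.0434  0.1296] [0.042 0.021 0.016] ((577.4522094726562, -41.928749084472656), (18.220441818237305, 44.05864334106445), 82.64091491699219)
side tops [0.5945 0.1479 0.1299] [0.042 0.022 0.013] ((595.4307861328125, 149.48399353027344), (42.03276062011719, 22.270540237426758), 0.18406711518764496)
side tip 122 [0.5661 0.0814 0.1002] ((573.1596069335938, 87.39155578613281), (102.24797058105469, 283.28558349609375), 16.93971061706543)
red 11 [0.6315 0.0793 0.0285] 268.27272727272725 185.8181818181818
wiper ((484.8285827636719, -253.8387451171875), (149.461181640625, 273.2786560058594), 83.7210922241211) [ 0.53277513 -0.274416    0.0171078 ]
```

View pics/a.png

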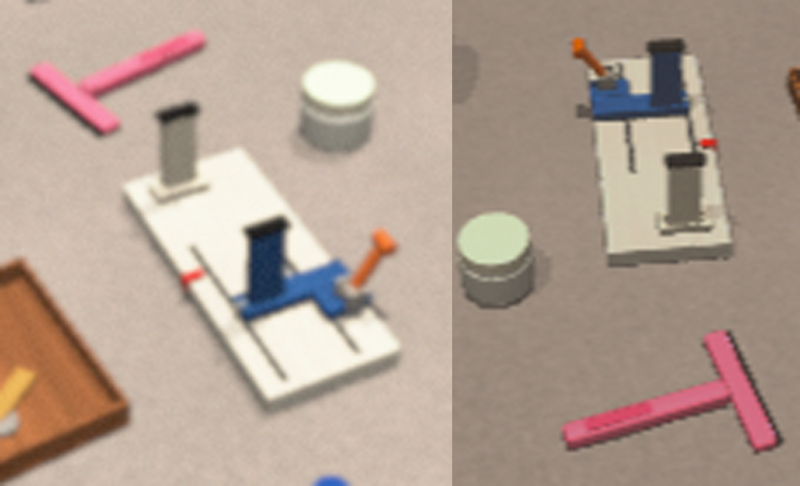

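The scene shows the wiper in the back (head towards +x), the jar, and the rack with the red marker between the white rest and the blue carriage. The lever leans towards the robot. The rack yaw is about -5.3°, and the slide is about 67 mm towards the fixed rest.

```bash
cat >> h.py <<'E'
from scipy.spatial.transform import Rotation as Ro
def plan(pos,yaw):
    """tool down (x=-z), tool y at world heading yaw deg (or +180). prints rotation (tool frame) & shift in tool axes AFTER the turn, cm"""
    s=r.get_state(); R=Ro.from_euler('xyz',s['eef_rot'],degrees=True)
    print('t',round(s['time_s'],2),'tcp',np.round(s['tcp_pos'],4),'j',np.round(s['joints'],1),'F',np.round(s['contact_force'],1),'w',round(s['gripper_width'],4))
    for a in(yaw,yaw+180):
        y=np.array([np.cos(np.radians(a)),np.sin(np.radians(a)),0]);x=np.array([0,0,-1.])
        T=Ro.from_matrix(np.stack([x,y,np.cross(x,y)],1))
        print(' yaw',a,'rotvec',np.round((R.inv()*T).as_rotvec(),3),'shift cm after turn',np.round(T.inv().apply(np.array(pos)-s['tcp_pos'])*100,2), 'in present axes',np.round(R.inv().apply(np.array(pos)-s['tcp_pos'])*100,2))
E
python3 -c "
from h import *
plan([.45,.203,.20],84.7)"
```

```text
t 1.4 tcp [0.2745 0.6166 0.1876] j [ 82.5  20.5   0.7  -0.  -70.1 -16.5] F [ 0.6  0.7 -0.2] w 0.0879
 yaw 84.7 rotvec [ 2.815 -0.    -0.   ] shift cm after turn [ -1.24 -39.56  21.3 ] in present axes [ -1.23  30.65 -32.85]
 yaw 264.7 rotvec [-0.326  0.    -0.   ] shift cm after turn [ -1.24  39.56 -21.3 ] in present axes [ -1.23  30.65 -32.85]
```

```bash
python3 -m creep '[[-0.109,0,0,-4,0,0,100],[-0.109,0,0,-4,0,0,50],[-0.109,0,0,-1.2,0,0,0],[0,0,0,0,4.5,-2.2,0],[0,0,0,0,4.5,-2.2,0],[0,0,0,0,4.5,-2.2,0],[0,0,0,0,4.5,-2.2,0],[0,0,0,0,4.5,-2.2,0]]' 20; python3 -m creep '[[0,0,0,0,4.5,-2.2,0],[0,0,0,0,4.5,-2.2,0],[0,0,0,0,4.5,-2.2,0],[0,0,0,0,4.5,-2.2,0],[0,0,0,0,3,-2.2,0],[0,0,0,0,0,0,0],[0,0,0,0,0,0,0],[0,0,0,0,0,0,0]]'
python3 - <<'E'
from h import *
plan([.45,.203,.09],84.7)
p,d,i=cap('wrist');cv2.imwrite('pics/w1.png',p)
print(np.linalg.inv(i['camera_from_world']).round(3))
P,u,v=pts(d,i)
hsv=cv2.cvtColor(p,cv2.COLOR_BGR2HSV)[v,u]
red=((hsv[:,0]<5)|(hsv[:,0]>174))&(hsv[:,1]>140)&(P[:,2]<.05)&(P[:,1]>0)
print('red',red.sum(),P[red].mean(0).round(4),u[red].mean(),v[red].mean())
org=(hsv[:,0]>=5)&(hsv[:,0]<20)&(hsv[:,1]>150)&(P[:,2]>.05)&(P[:,0]<.6)
print('or',org.sum(),[np.percentile(P[org],q,axis=0).round(4) for q in(2,50,98)])
k=(P[:,2]>.122)&(P[:,2]<.138)
for s in(0,1):
    q=P[k&((P[:,1]>.06)==s)]
    if len(q):print('top',q.mean(0).round(4),cv2.minAreaRect((q[:,:2]*1000).astype('f4')))
for q in('pointer','marker','clamp_tip'):
    for m in r.look_for(q,'wrist')[:2]: print(q,m)
E
```

```text
time_s: 2.2
tcp_pos: [0.3636, 0.381, 0.2799]
eef_rot: [-117.1, 90.0, 57.7]
contact_force: [1.9, -1.1, 0.1]
gripper_width: 0.0375
time_s: 3.0
tcp_pos: [0.4533, 0.1645, 0.2797]
eef_rot: [-93.0, 90.0, 81.7]
contact_force: [-0.3, 0.1, -0.1]
gripper_width: 0.0007
t 3.0 tcp [0.4533 0.1645 0.2797] j [ 43.4  -0.9 -13.8  -0.  -77.1  41.4] F [-0.3  0.1 -0.1] w 0.0007
 yaw 84.7 rotvec [-3.141 -0.    -0.   ] shift cm after turn [18.97  3.81 -0.68] in present axes [18.97 -3.8   0.68]
 yaw 264.7 rotvec [ 0.001 -0.     0.   ] shift cm after turn [18.97 -3.81  0.68] in present axes [18.97 -3.8   0.68]
[[-0.091 -0.949 -0.301  0.534]
 [-0.996  0.087  0.028  0.158]
 [-0.     0.302 -0.953  0.476]
 [ 0.     0.     0.     1.   ]]
red 133 [0.6307 0.0806 0.0279] 304.54135338345867 22.18796992481203
or 4431 [array([0.4715, 0.1308, 0.0779]), array([0.4757, 0.1661, 0.4106]), array([0.5126, 0.2115, 0.4137])]
top [ 0.5753 -0.0395  0.1284] ((574.8540649414062, -40.78229522705078), (17.325258255004883, 43.54343032836914), 83.80746459960938)
top [0.5918 0.1523 0.1289] ((491.039794921875, 320.76708984375), (43.2349853515625, 433.2705383300781), 30.812028884887695)
pointer {'rect': [217.5, 24.0, 268.5, 141.8], 'score': 0.88}
pointer {'rect': [216.5, 104.4, 233.5, 140.4], 'score': 0.42}
marker {'rect': [300.8, 14.8, 312.0, 32.7], 'score': 0.48}
clamp_tip {'rect': [216.6, 103.7, 234.3, 140.6], 'score': 0.93}
```

View pics/w1.png

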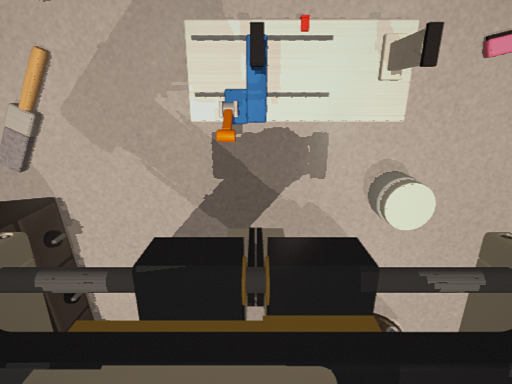

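```bash
python3 -m creep '[[0,0,0,2,-3.5,0,0],[0,0,0,4.5,0,0,0],[0,0,0,4.5,0,0,0],[0,0,0,4.5,0,0,0],[0,0,0,3.4,0,0,0],[0,0,0,0,0,0,0],[0,0,0,0,0,-1,0],[0,0,0,0,0,-1,0]]'; python3 -m creep '[[0,0,0,0,0,-1,0],[0,0,0,0,0,-1,0],[0,0,0,0,0,-1,0],[0,0,0,0,0,-1,0],[0,0,0,0,0,-1,0],[0,0,0,0,0,-0.6,0],[0,0,0,0,0,0,0]]'
python3 - <<'E'
from h import *
plan([.545,.195,.09],84.7)
p,d,i=cap('wrist');cv2.imwrite('pics/w2.png',p[100:300,130:390])
E
```

```text
time_s: 4.0
tcp_pos: [0.4786, 0.1985, 0.093]
eef_rot: [-142.5, 89.8, 32.3]
contact_force: [-0.2, 0.4, 0.5]
gripper_width: 0.0005
time_s: 4.7
tcp_pos: [0.533, 0.1918, 0.0904]
eef_rot: [55.1, 90.0, -130.2]
contact_force: [-0.4, -0.4, 0.8]
gripper_width: 0.0004
t 4.7 tcp [0.533  0.1918 0.0904] j [ 39.6  15.2 -20.7   0.  -54.1  45.1] F [-0.4 -0.4  0.8] w 0.0004
 yaw 84.7 rotvec [-3.142  0.     0.   ] shift cm after turn [0.04 0.43 1.17] in present axes [ 0.04 -0.43 -1.17]
 yaw 264.7 rotvec [ 0.  0. -0.] shift cm after turn [ 0.04 -0.43 -1.17] in present axes [ 0.04 -0.43 -1.17]
```

View pics/w2.png

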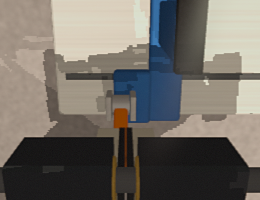

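```bash
cat >> h.py <<'E'
def orange(n,ext=.1):
    p,d,i=cap(n);P,u,v=pts(d,i);hsv=cv2.cvtColor(p,cv2.COLOR_BGR2HSV)[v,u]
    k=(hsv[:,0]>=4)&(hsv[:,0]<16)&(hsv[:,1]>170)&(P[:,2]>.03)&(P[:,2]<.125)&(P[:,0]>.45)&(P[:,0]<.62)&(P[:,1]>.05)&(P[:,1]<.27)
    Q=P[k];print(n,'orange',len(Q))
    for lo in np.arange(.05,.12,.01):
        q=Q[(Q[:,2]>lo)&(Q[:,2]<lo+.01)]
        if len(q)>1: print(' z',round(lo,2),len(q),q.mean(0).round(4))
    return p,d,i
E
python3 - <<'E'
from h import *
for n in('scene','side','wrist'):orange(n)
E
```

```text
scene orange 23
 z 0.06 6 [0.5223 0.2013 0.0657]
 z 0.07 4 [0.5162 0.2012 0.0745]
 z 0.08 3 [0.5109 0.203  0.0844]
 z 0.09 5 [0.5052 0.2051 0.0955]
 z 0.1 5 [0.5012 0.2114 0.1054]
side orange 30
 z 0.06 3 [0.5181 0.1928 0.0654]
 z 0.07 4 [0.5153 0.1915 0.0759]
 z 0.08 5 [0.5079 0.1913 0.0848]
 z 0.09 5 [0.5006 0.1915 0.0947]
 z 0.1 11 [0.4949 0.1955 0.1052]
 z 0.11 2 [0.4983 0.1968 0.1115]
wrist orange 347
 z 0.05 50 [0.5256 0.1976 0.0582]
 z 0.06 158 [0.5212 0.1977 0.0651]
 z 0.07 77 [0.5162 0.1973 0.073 ]
 z 0.08 26 [0.5079 0.1946 0.085 ]
 z 0.09 20 [0.5026 0.195  0.0936]
 z 0.1 16 [0.5005 0.1952 0.1028]
```

```bash
python3 - <<'E'
from h import *
a=[]
for n in('scene','side'):
    p,d,i=cap(n)
    T=np.array([*r.get_state()['tcp_pos'],1]);c=i['camera_from_world']@T;f=192/np.tan(np.radians(i['fovy']/2))
    u,v=c[0]/c[2]*f+i['cx'],c[1]/c[2]*f+i['cy'];print(n,u,v)
    x,y=int(u),int(v);a.append(cv2.resize(p[y-50:y+40,x-40:x+40],(400,450),interpolation=cv2.INTER_CUBIC))
cv2.imwrite('pics/b.png',np.hstack(a))
E
```

```text
scene 279.1557246242797 233.9040211587216
side 239.75114495739564 160.47481714228954
```

View pics/b.png

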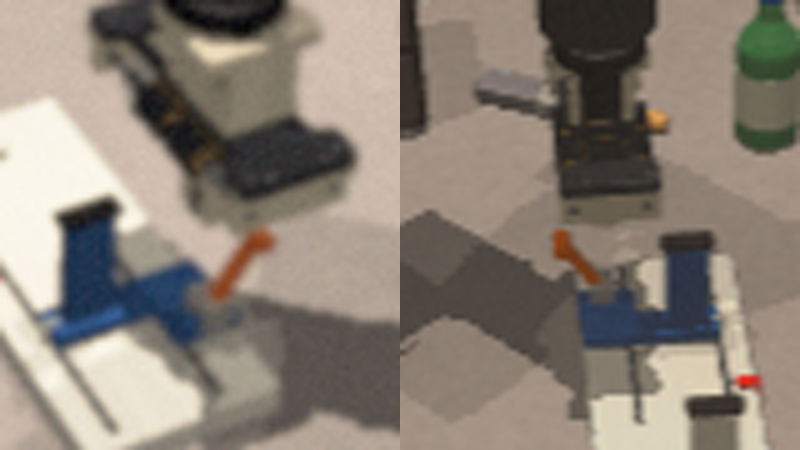

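```bash
python3 - <<'E'
from h import *
t=r.get_state()['tcp_pos'];print(t)
for n in('scene','side','wrist'):
    p,d,i=cap(n);P,u,v=pts(d,i)
    k=(np.abs(P[:,0]-t[0])<.13)&(np.abs(P[:,1]-t[1])<.13)&(P[:,2]>.135)
    Q=P[k];print(n,len(Q),'minz',np.sort(Q[:,2])[[0,5,20,100]].round(3))
    for lo in np.arange(.1,.3,.02):
        q=P[(np.abs(P[:,0]-t[0])<.13)&(np.abs(P[:,1]-t[1])<.13)&(P[:,2]>lo)&(P[:,2]<lo+.02)]
        if len(q)>3:print(round(lo,2),len(q),q.min(0).round(3),q.max(0).round(3))
E
```

```text
[0.53202885 0.19202424 0.09077774]
scene 6400 minz [0.135 0.138 0.143 0.2  ]
0.1 72 [0.488 0.147 0.1  ] [0.614 0.215 0.12 ]
0.12 95 [0.531 0.144 0.12 ] [0.617 0.212 0.14 ]
0.14 45 [0.529 0.176 0.14 ] [0.545 0.213 0.16 ]
0.16 14 [0.536 0.19  0.16 ] [0.545 0.214 0.171]
0.18 32 [0.502 0.108 0.193] [0.577 0.286 0.2  ]
0.2 301 [0.502 0.101 0.2  ] [0.58  0.287 0.22 ]
0.22 553 [0.498 0.097 0.22 ] [0.581 0.295 0.24 ]
0.24 195 [0.505 0.101 0.24 ] [0.578 0.292 0.26 ]
0.26 105 [0.512 0.177 0.26 ] [0.56  0.247 0.28 ]
0.28 266 [0.494 0.175 0.28 ] [0.576 0.249 0.3  ]
side 3353 minz [0.135 0.138 0.201 0.216]
0.1 52 [0.49  0.137 0.1  ] [0.61  0.211 0.12 ]
0.12 51 [0.528 0.138 0.12 ] [0.617 0.182 0.138]
0.18 7 [0.505 0.104 0.193] [0.565 0.109 0.2  ]
0.2 142 [0.487 0.097 0.2  ] [0.58  0.282 0.22 ]
0.22 226 [0.486 0.091 0.22 ] [0.575 0.27  0.24 ]
0.24 142 [0.488 0.091 0.24 ] [0.562 0.283 0.259]
0.26 55 [0.511 0.17  0.26 ] [0.559 0.202 0.28 ]
0.28 32 [0.494 0.161 0.28 ] [0.571 0.197 0.3  ]
wrist 62602 minz [0.135 0.135 0.136 0.138]
0.1 338 [0.498 0.156 0.1  ] [0.611 0.196 0.12 ]
0.12 2891 [0.54  0.141 0.12 ] [0.615 0.208 0.14 ]
0.14 518 [0.535 0.176 0.14 ] [0.544 0.208 0.16 ]
0.16 476 [0.52  0.186 0.16 ] [0.543 0.198 0.176]
0.18 2130 [0.519 0.102 0.185] [0.578 0.276 0.2  ]
0.2 29060 [0.523 0.104 0.2  ] [0.578 0.274 0.22 ]
0.22 28306 [0.544 0.125 0.22 ] [0.566 0.256 0.24 ]
0.24 1908 [0.554 0.174 0.24 ] [0.561 0.241 0.243]
```

```bash
python3 - <<'E'
from h import *
for n in('scene','wrist','side'):
    p,d,i=cap(n);P,u,v=pts(d,i)
    q=P[(P[:,0]>.515)&(P[:,0]<.555)&(P[:,1]>.172)&(P[:,1]<.225)&(P[:,2]>.065)&(P[:,2]<.19)]
    for lo in np.arange(.06,.2,.01):
        s=q[(q[:,2]>=lo)&(q[:,2]<lo+.01)]
        if len(s):print(n,round(lo,2),len(s),s.min(0).round(3),s.max(0).round(3))
E
```

```text
scene 0.06 6 [0.516 0.194 0.066] [0.524 0.205 0.069]
scene 0.07 8 [0.515 0.194 0.07 ] [0.522 0.205 0.08 ]
scene 0.12 1 [0.539 0.187 0.129] [0.539 0.187 0.129]
scene 0.13 17 [0.529 0.178 0.13 ] [0.545 0.211 0.14 ]
scene 0.14 26 [0.529 0.177 0.141] [0.545 0.211 0.15 ]
scene 0.15 16 [0.532 0.173 0.15 ] [0.545 0.212 0.158]
scene 0.16 12 [0.536 0.189 0.16 ] [0.546 0.213 0.169]
scene 0.17 5 [0.543 0.202 0.171] [0.545 0.214 0.175]
wrist 0.06 83 [0.515 0.192 0.065] [0.522 0.203 0.07 ]
wrist 0.07 64 [0.515 0.192 0.07 ] [0.519 0.203 0.075]
wrist 0.12 13 [0.54  0.189 0.128] [0.541 0.195 0.13 ]
wrist 0.13 319 [0.54  0.176 0.13 ] [0.544 0.208 0.14 ]
wrist 0.14 375 [0.535 0.176 0.14 ] [0.544 0.208 0.15 ]
wrist 0.15 140 [0.539 0.186 0.15 ] [0.543 0.198 0.16 ]
wrist 0.16 203 [0.539 0.186 0.16 ] [0.543 0.197 0.17 ]
wrist 0.17 274 [0.52  0.188 0.17 ] [0.542 0.198 0.176]
wrist 0.18 39 [0.526 0.189 0.184] [0.535 0.197 0.189]
side 0.06 2 [0.515 0.192 0.068] [0.519 0.192 0.068]
side 0.07 4 [0.515 0.191 0.073] [0.521 0.198 0.075]
side 0.08 1 [0.516 0.194 0.083] [0.516 0.194 0.083]
side 0.13 4 [0.528 0.176 0.134] [0.54  0.182 0.138]
```

The lever is still closed. The camera depth puts the closed fingertips at z = 0.128, while the state reports 0.091, so the real tip is 37 mm short of the reported TCP. I'll back off, go 37 mm lower and push again.

```bash
python3 -m creep '[[0,0,0,0,0,3.7,0],[0,0,0,0,0,3.8,0],[0,0,0,3.5,0,0,0],[0,0,0,0,0,0,0]]'; python3 - <<'E'
from h import *
print(r.get_state()['tcp_pos'])
for n in('scene','wrist'):
    p,d,i=cap(n);P,u,v=pts(d,i);t=r.get_state()['tcp_pos']
    q=P[(abs(P[:,0]-t[0])<.02)&(abs(P[:,1]-t[1])<.03)&(P[:,2]>.03)&(P[:,2]<.14)]
    print(n,len(q),q.min(0),q.max(0))
    print(np.sort(q[:,2])[:8].round(3))
orange('scene')
E
```

```text
time_s: 5.7
tcp_pos: [0.455, 0.1975, 0.0534]
eef_rot: [39.6, 89.7, -145.6]
contact_force: [0.4, 0.3, -0.6]
gripper_width: 0.0006
[0.45496009 0.19745643 0.05340958]
scene 83 [0.44750285 0.1820979  0.09476454] [0.46943456 0.22023021 0.13843264]
[0.095 0.095 0.095 0.096 0.097 0.098 0.098 0.099]
wrist 1318 [0.44415601 0.1819569  0.09179615] [0.46872533 0.21369116 0.139995  ]
[0.092 0.093 0.093 0.093 0.093 0.093 0.093 0.093]
scene orange 50
 z 0.06 7 [0.5225 0.201  0.0663]
 z 0.07 8 [0.5168 0.2014 0.0738]
 z 0.08 12 [0.5106 0.2021 0.0842]
 z 0.09 8 [0.5034 0.2027 0.0942]
 z 0.1 14 [0.5011 0.2063 0.1055]
```

```bash
python3 -m creep '[[0,0,0,0.4,0,-1,0],[0,0,0,0,0,-1,0],[0,0,0,0,0,-1.2,0],[0,0,0,0,0,-1.2,0],[0,0,0,0,0,-1.2,0],[0,0,0,0,0,-1.2,0],[0,0,0,0,0,-1,0],[0,0,0,0,0,0,0]]'; python3 -c "
from h import *
orange('side');orange('scene')"
```

```text
time_s: 6.65
tcp_pos: [0.5368, 0.1915, 0.0513]
eef_rot: [142.2, 90.0, -43.1]
contact_force: [-0.2, -0.7, -0.9]
gripper_width: 0.0005
side orange 8
 z 0.06 5 [0.5363 0.1941 0.0664]
 z 0.07 3 [0.5415 0.1929 0.0762]
scene orange 25
 z 0.06 2 [0.5412 0.2035 0.069 ]
 z 0.07 2 [0.5435 0.2007 0.0745]
 z 0.1 18 [0.5624 0.2021 0.1056]
```

```bash
python3 -m creep '[[0,0,0,0,0,1,0],[0,0,0,-4,0,0,30],[0,0,0,-4,0,0,60],[0,0,0,0,3.4,-3.3,60],[0,0,0,0,0,-3.3,60],[0,0,0,0,0,0,60],[0,0,0,0,0,0,60]]'; python3 - <<'E'
from h import *
plan([.592,.1525,.06],84.7)
t=r.get_state()['tcp_pos']
for n in('scene','side','wrist'):
    p,d,i=cap(n);P,u,v=pts(d,i)
    q=P[(abs(P[:,0]-t[0])<.02)&(abs(P[:,1]-t[1])<.06)&(P[:,2]>.136)&(P[:,2]<.185)]
    for s in(0,1):
        k=q[(q[:,1]>t[1])==s]
        if len(k):print(n,s,len(k),k.min(0).round(3),k.max(0).round(3),np.sort(k[:,2])[:6].round(3))
cv2.imwrite('pics/w3.png',p)
E
```

```text
time_s: 7.45
tcp_pos: [0.5873, 0.1526, 0.1314]
eef_rot: [7.6, 90.0, -177.7]
contact_force: [-1.1, -0.1, -0.7]
gripper_width: 0.0429
t 7.45 tcp [0.5873 0.1526 0.1314] j [ 33.   16.6 -12.7  -0.  -60.7  51.7] F [-1.1 -0.1 -0.7] w 0.0429
 yaw 84.7 rotvec [-3.142e+00  0.000e+00  1.000e-03] shift cm after turn [7.14 0.04 0.47] in present axes [ 7.14 -0.04 -0.48]
 yaw 264.7 rotvec [ 0.     0.001 -0.   ] shift cm after turn [ 7.14 -0.04 -0.47] in present axes [ 7.14 -0.04 -0.48]
scene 0 16 [0.582 0.118 0.168] [0.596 0.135 0.185] [0.168 0.171 0.173 0.174 0.176 0.176]
scene 1 26 [0.579 0.179 0.171] [0.602 0.193 0.185] [0.171 0.175 0.175 0.176 0.177 0.177]
side 0 12 [0.575 0.111 0.136] [0.601 0.146 0.184] [0.136 0.171 0.176 0.178 0.179 0.181]
wrist 0 403 [0.573 0.112 0.169] [0.594 0.13  0.185] [0.169 0.169 0.169 0.169 0.169 0.169]
wrist 1 399 [0.578 0.177 0.169] [0.601 0.193 0.185] [0.169 0.169 0.169 0.169 0.169 0.169]
```

View pics/w3.png

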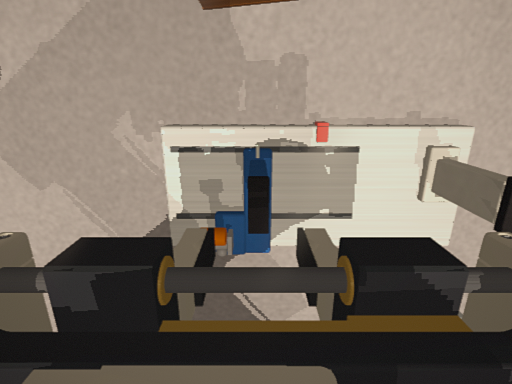

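```bash
python3 -m creep '[[0,0,0,4,0,-0.5,60],[0,0,0,3.9,0,0,60],[0,0,0,0,0,0,0],[0,0,0,0,0,0,0],[0,0,0,0,0,0,0],[0,0,0,0,0,0,0]]' 25;  python3 -m creep '[[0,0,0,0,1.2,0,0],[0,0,0,0,1.2,0,0],[0,0,0,0,1.2,0,0],[0,0,0,0,1.2,0,0],[0,0,0,0,1.2,0,0],[0,0,0,0,0,0,0],[0,0,0,0,0,0,0]]'
cat >> h.py <<'E'
def ptr():
    p,d,i=cap('wrist');P,u,v=pts(d,i);hsv=cv2.cvtColor(p,cv2.COLOR_BGR2HSV)[v,u]
    ry=np.array([.092,.996,0])
    k=((hsv[:,0]<4)|(hsv[:,0]>174))&(hsv[:,1]>140)&(P[:,2]>.02)&(P[:,2]<.05)&(P[:,0]>.6)&(P[:,0]<.68)
    m=P[k];print('red',len(m),m.mean(0).round(4),u[k].mean(),v[k].mean(),'y',(m@ry).mean())
    b=(hsv[:,0]>100)&(hsv[:,0]<125)&(hsv[:,1]>120)&(P[:,2]>.033)&(P[:,2]<.046)&(P[:,0]>.61)
    B=P[b]@ry
    if b.any():print('blue plate',b.sum(),P[b].mean(0).round(4),B.min(),B.max(),'mid',(B.min()+B.max())/2)
    w=(hsv[:,1]<60)&(hsv[:,2]>140)&(P[:,2]>.034)&(P[:,2]<.046)&(P[:,0]>.605)&(P[:,0]<.66)
    if w.any():print('white',w.sum(),P[w].mean(0).round(4),'y',(P[w]@ry).mean(),u[w].mean(),v[w].mean())
    return p
E
python3 - <<'E'
from h import *
p=ptr();cv2.imwrite('pics/w4.png',cv2.resize(p[60:260,180:400],None,fx=3,fy=3))
print(r.get_state()['gripper_width'])
E
```

```text
time_s: 8.2
tcp_pos: [0.5941, 0.153, 0.0549]
eef_rot: [-147.9, 89.8, 26.9]
contact_force: [0.0, -0.6, 0.2]
gripper_width: 0.026
time_s: 8.9
tcp_pos: [0.5886, 0.0907, 0.0545]
eef_rot: [-178.3, 89.8, -3.5]
contact_force: [0.7, -3.4, 6.2]
gripper_width: 0.016
red 357 [0.6309 0.0802 0.0278] 264.66386554621846 151.57142857142858 y 0.13786965661332742
blue plate 270 [0.6132 0.0903 0.0386] 0.13147417272867437 0.15928153454474148 mid 0.1453778536367079
white 71 [0.6119 0.0542 0.0394] y 0.11023652451101344 300.5492957746479 175.7887323943662
0.015984552568831925
```

View pics/w4.png

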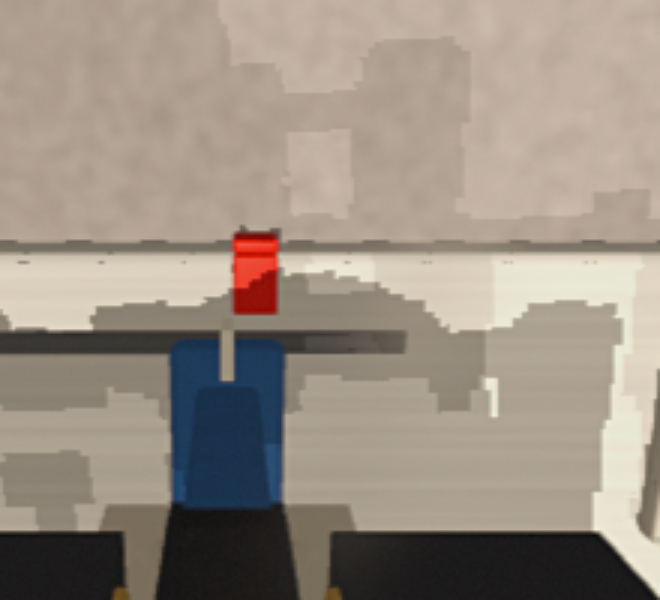

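The pointer line (col ≈227 in the crop) is about 7.7 mm short of the marker's middle (col ≈256, where 44 px is 12 mm).

```bash
python3 -m creep '[[0,0,0,0,0.4,0,0],[0,0,0,0,0.37,0,0],[0,0,0,0,0,0,0],[0,0,0,0,0,0,0],[0,0,0,0,0,0,0]]'
python3 - <<'E'
from h import *
p=ptr();cv2.imwrite('pics/w5.png',cv2.resize(p[120:200,220:310],None,fx=4,fy=4))
E
```

```text
time_s: 9.45
tcp_pos: [0.588, 0.084, 0.0545]
eef_rot: [-165.3, 89.8, 9.4]
contact_force: [-0.7, -0.1, 7.3]
gripper_width: 0.0158
red 366 [0.6311 0.08   0.0278] 256.2103825136612 151.2568306010929 y 0.1377257867965513
blue plate 247 [0.6128 0.0837 0.0386] 0.12464875303939299 0.15250402450616504 mid 0.138576388772779
white 82 [0.6116 0.0509 0.0394] y 0.10697185031908323 296.0 175.890243902439
```

View pics/w5.png

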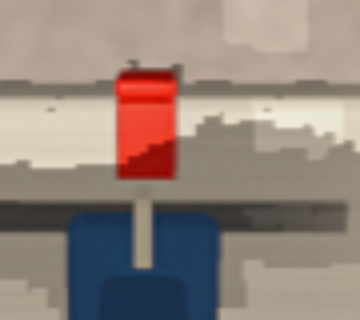

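```bash
python3 -m creep '[[0,0,0,0,0,0,20],[0,0,0,0,0,0,40],[0,0,0,-4,0,0,40],[0,0,0,-4,0,0,0],[0,0,0,0,-2.1,0.8,0],[0,0,0,0,-2.1,0.7,0],[0,0,0,0,0,0,0],[0,0,0,0,0,0,0]]'; python3 - <<'E'
from h import *
plan([.577,.127,.052],84.7)
p=ptr();orange('wrist');orange('scene')
E
```

```text
time_s: 10.3
tcp_pos: [0.5752, 0.1278, 0.1324]
eef_rot: [31.8, 90.0, -153.4]
contact_force: [-0.1, -0.2, -0.5]
gripper_width: 0.0019
t 10.3 tcp [0.5752 0.1278 0.1324] j [ 31.5  15.  -14.9  -0.  -60.2  53.3] F [-0.1 -0.2 -0.5] w 0.0019
 yaw 84.7 rotvec [-3.14e+00  1.00e-03  1.00e-03] shift cm after turn [ 8.04 -0.07  0.19] in present axes [ 8.04  0.06 -0.19]
 yaw 264.7 rotvec [ 0.002  0.001 -0.   ] shift cm after turn [ 8.04  0.07 -0.19] in present axes [ 8.04  0.06 -0.19]
red 220 [0.6309 0.0804 0.028 ] 297.1227272727273 122.33636363636364 y 0.13816676520031068
blue plate 99 [0.6126 0.0875 0.0391] 0.1290674708950309 0.1529616298380586 mid 0.14101455036654476
white 50 [0.6126 0.0579 0.0388] y 0.114006687444263 321.72 139.66
wrist orange 272
 z 0.06 2 [0.5258 0.1324 0.0653]
 z 0.09 34 [0.5592 0.1282 0.0991]
 z 0.1 236 [0.5564 0.1275 0.1039]
scene orange 14
 z 0.06 2 [0.5342 0.1365 0.0654]
 z 0.07 2 [0.5395 0.1376 0.0755]
 z 0.1 8 [0.5568 0.1365 0.1048]
 z 0.11 2 [0.5581 0.1365 0.1119]
```

```bash
python3 -m creep '[[0,0,0,4,0,-0.3,0],[0,0,0,4.2,0,0,0],[0,0,0,0,0,0,0],[0,0,0,0,0,1.2,0],[0,0,0,0,0,1.2,0],[0,0,0,0,0,1.2,0],[0,0,0,0,0,1.2,0],[0,0,0,0,0,1,0]]'; python3 -m creep '[[0,0,0,0,0,0.8,0],[0,0,0,0,0,0.6,0],[0,0,0,0,0,0.3,0],[0,0,0,0,0,0,0],[0,0,0,0,0,0,0]]'; python3 - <<'E'
from h import *
print(r.get_state()['contact_force']);orange('wrist');orange('scene');orange('side')
E
```

```text
time_s: 11.25
tcp_pos: [0.5198, 0.1335, 0.0517]
eef_rot: [-131.8, 89.9, 43.0]
contact_force: [1.4, 1.3, -1.1]
gripper_width: 0.0004
time_s: 11.75
tcp_pos: [0.5074, 0.1358, 0.0523]
eef_rot: [-159.8, 89.6, 15.0]
contact_force: [11.3, -2.4, 1.7]
gripper_width: 0.0004
[11.30393244 -2.37166477  1.72930493]
wrist orange 502
 z 0.05 81 [0.519  0.1319 0.0582]
 z 0.06 232 [0.5143 0.1322 0.0651]
 z 0.07 125 [0.5091 0.1331 0.0729]
 z 0.08 40 [0.5028 0.1366 0.0856]
 z 0.09 23 [0.4972 0.137  0.0925]
scene orange 9
 z 0.06 7 [0.5154 0.1357 0.0649]
 z 0.07 2 [0.5115 0.1381 0.0738]
side orange 9
 z 0.06 4 [0.5129 0.1278 0.0657]
 z 0.07 4 [0.507  0.1285 0.0758]
```

```bash
python3 -m creep '[[0,0,0,0,0,-1.2,0],[0,0,0,-5,0,0,0],[0,0,0,-5,0,0,0],[0,0,0,-5,0,0,0],[0,0,0,-5,0,0,50],[0,0,0,0,0,0,50]]'; python3 - <<'E'
from h import *
p=ptr();orange('wrist');orange('scene')
plan([.47,-.22,.27],84.7)
E
```

```text
time_s: 12.5
tcp_pos: [0.5188, 0.1345, 0.2578]
eef_rot: [-150.0, 89.4, 24.8]
contact_force: [0.5, 0.0, -0.0]
gripper_width: 0.0114
red 107 [0.6311 0.0805 0.0278] 287.9626168224299 75.10280373831776 y 0.13827046085665945
blue plate 28 [0.6121 0.0922 0.0396] 0.1428207256600996 0.153593326015756 mid 0.1482070258379278
white 28 [0.6132 0.0749 0.0398] y 0.13105234970335278 293.67857142857144 87.96428571428571
wrist orange 433
 z 0.05 19 [0.5191 0.132  0.0581]
 z 0.06 51 [0.5145 0.1327 0.0651]
 z 0.07 53 [0.5077 0.133  0.0751]
 z 0.08 61 [0.5011 0.1335 0.0848]
 z 0.09 55 [0.4949 0.1337 0.0949]
 z 0.1 194 [0.4878 0.1345 0.1033]
scene orange 28
 z 0.06 7 [0.516  0.1364 0.0657]
 z 0.07 5 [0.5092 0.1375 0.0768]
 z 0.08 3 [0.5018 0.1363 0.0828]
 z 0.09 5 [0.4959 0.1391 0.0949]
 z 0.1 8 [0.4931 0.1406 0.1032]
t 12.65 tcp [0.5151 0.1334 0.25  ] j [ 35.6   5.  -11.4  -0.1 -73.7  49.2] F [ 0.9 -0.9 -0.8] w 0.0232
 yaw 84.7 rotvec [-3.141e+00  0.000e+00  3.000e-03] shift cm after turn [ -2.   -35.6   -1.23] in present axes [-1.99 35.6   1.25]
 yaw 264.7 rotvec [ 0.     0.002 -0.   ] shift cm after turn [-2.   35.6   1.23] in present axes [-1.99 35.6   1.25]
```

```bash
python3 -m creep '[[0,0,0,-2,4.5,1.2,70],[0,0,0,0,4.5,0,70],[0,0,0,0,4.5,0,70],[0,0,0,0,4.5,0,70],[0,0,0,0,4.5,0,70],[0,0,0,0,4.5,0,70],[0,0,0,0,4.5,0,70],[0,0,0,0,4,0,70]]'; python3 -m creep '[[0,0,0,0,0,0,70],[0,0,0,0,0,0,70]]';python3 - <<'E'
from h import *
p,d,i=cap('wrist');cv2.imwrite('pics/w6.png',p)
P,u,v=pts(d,i);hsv=cv2.cvtColor(p,cv2.COLOR_BGR2HSV)[v,u]
k=(hsv[:,0]>155)&(hsv[:,0]<178)&(hsv[:,1]>70)&(P[:,2]>.008)&(P[:,2]<.03)
Q=P[k]
np.save('q.npy',Q);print(len(Q),Q.min(0),Q.max(0))
# handle: z>0.017
H=Q[Q[:,2]>.0172];c=H.mean(0);w,V=np.linalg.eigh(np.cov(H[:,:2].T));a=V[:,1]*np.sign(V[0,1])
for _ in range(3):
    t=(H[:,:2]-c[:2])@a; n=(H[:,:2]-c[:2])@[-a[1],a[0]]
    ok=abs(n)<.016; H=H[ok]; c=H.mean(0);w,V=np.linalg.eigh(np.cov(H[:,:2].T));a=V[:,1]*np.sign(V[0,1])
t=(H[:,:2]-c[:2])@a;n=(H[:,:2]-c[:2])@[-a[1],a[0]]
print('axis',np.degrees(np.arctan2(a[1],a[0])),'c',c.round(4),'t',t.min(),t.max(),'n',n.min(),n.max(),'mid',(c[:2]+a*(t.min()+t.max())/2).round(4))
t=(Q[:,:2]-c[:2])@a;n=(Q[:,:2]-c[:2])@[-a[1],a[0]];hd=abs(n)>.03
print('all t',t.min(),t.max(),'head t',t[hd].min(),t[hd].max(),'n',n.min(),n.max())
E=c[:2]+a*t.min();print('origin from butt end',(E+.0875*a).round(4),'from head',(c[:2]+a*(t.max()-.118)).round(4))
plan([.5,-.25,.1],84.7)
E
```

```text
time_s: 13.45
tcp_pos: [0.47, -0.22, 0.2684]
eef_rot: [-6.3, 89.8, 168.5]
contact_force: [2.0, 0.8, 0.1]
gripper_width: 0.0613
time_s: 13.65
tcp_pos: [0.4704, -0.219, 0.2684]
eef_rot: [-7.1, 89.8, 167.5]
contact_force: [-0.9, 0.9, -1.1]
gripper_width: 0.0615
2771 [ 0.40111061 -0.33705741  0.00803547] [ 0.60776145 -0.18837722  0.02205029]
axis 6.841173755981026 c [ 0.4781 -0.2788  0.019 ] t -0.07645930580545961 0.09522659712874482 n -0.010507876734841631 0.012613192508021499 mid [ 0.4874 -0.2776]
all t -0.0772190067363187 0.12296753724847292 head t 0.09582017159285247 0.12296753724847292 n -0.0712496689172121 0.0770896136374795
origin from butt end [ 0.4883 -0.2775] from head [ 0.483  -0.2782]
t 13.7 tcp [ 0.4708 -0.2182  0.2688] j [ -3.2   3.3 -10.9  -0.  -76.   87.9] F [-0.3  0.2  0.2] w 0.061
 yaw 84.7 rotvec [ 3.141e+00  1.000e-03 -5.000e-03] shift cm after turn [16.88 -2.9   3.2 ] in present axes [16.87  2.9  -3.26]
 yaw 264.7 rotvec [-0.     0.003  0.   ] shift cm after turn [16.88  2.9  -3.2 ] in present axes [16.87  2.9  -3.26]
```

View pics/w6.png

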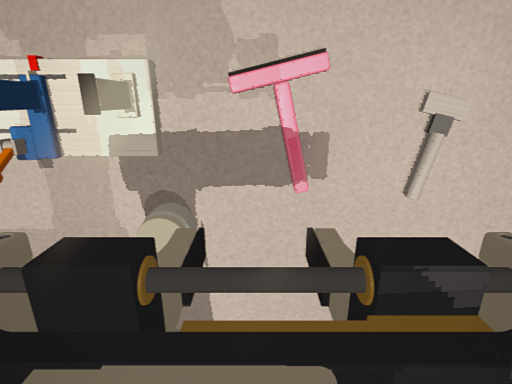

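The view shows the wiper with its head up in the picture (+x) at (280,70) and the handle end at (300,190). Its origin is ≈(0.485, -0.278) with a heading of 6.8°. Next I move over the handle near its centre of mass.

```bash
python3 -m creep '[[0,0,0,0,2.8,-1.7,60],[0,0,0,0,2.7,-1.7,60],[-0.105,0,0,4,0,0,60],[-0.106,0,0,5,0,0,60],[0,0,0,5,0,0,60],[0,0,0,5,0,0,60],[0,0,0,5,0,0,60],[0,0,0,3,0,0,60]]' 30; python3 -m creep '[[0,0,0,0,0,0,60],[0,0,0,0,0,0,60]]'; python3 - <<'E'
from h import *
plan([.5,-.2765,-.036],96.84)
t=r.get_state()['tcp_pos']
for n in('scene','side','wrist'):
    p,d,i=cap(n);P,u,v=pts(d,i)
    q=P[(abs(P[:,0]-t[0])<.025)&(abs(P[:,1]-t[1])<.06)&(P[:,2]>.03)&(P[:,2]<.08)]
    for s in(0,1):
        k=q[(q[:,1]>t[1])==s]
        if len(k):print(n,s,len(k),k.min(0).round(3),k.max(0).round(3),np.sort(k[:,2])[:6].round(3))
E
```

```text
time_s: 14.5
tcp_pos: [0.4981, -0.2739, -0.0036]
eef_rot: [-24.3, 89.7, 162.7]
contact_force: [0.0, -0.0, 0.8]
gripper_width: 0.0526
time_s: 14.7
tcp_pos: [0.5008, -0.2753, 0.0006]
eef_rot: [-1.3, 89.9, -174.4]
contact_force: [1.3, 0.4, 2.0]
gripper_width: 0.0527
t 14.7 tcp [ 0.5008 -0.2753  0.0006] j [ -9.2  21.8 -25.3   0.  -42.9 106.1] F [1.3 0.4 2. ] w 0.0527
 yaw 96.84 rotvec [-3.14e+00 -0.00e+00  2.00e-03] shift cm after turn [ 3.66 -0.11 -0.09] in present axes [3.66 0.11 0.09]
 yaw 276.84000000000003 rotvec [0.002 0.001 0.   ] shift cm after turn [3.66 0.11 0.09] in present axes [3.66 0.11 0.09]
scene 0 43 [ 0.495 -0.318  0.039] [ 0.517 -0.295  0.078] [0.039 0.041 0.043 0.045 0.045 0.046]
scene 1 35 [ 0.487 -0.242  0.041] [ 0.508 -0.228  0.078] [0.041 0.042 0.045 0.047 0.047 0.047]
side 1 14 [ 0.487 -0.25   0.053] [ 0.51  -0.232  0.07 ] [0.053 0.055 0.056 0.058 0.061 0.061]
wrist 0 1297 [ 0.494 -0.317  0.04 ] [ 0.518 -0.3    0.08 ] [0.04 0.04 0.04 0.04 0.04 0.04]
wrist 1 1315 [ 0.488 -0.25   0.04 ] [ 0.509 -0.231  0.08 ] [0.04 0.04 0.04 0.04 0.04 0.04]
```

```bash
python3 -m creep '[[0,0,0,2,0,0,60],[0,0,0,1.5,0,0,60],[0,0,0,0,0,0,60],[0,0,0,0,0,0,0],[0,0,0,0,0,0,0],[0,0,0,0,0,0,0],[0,0,0,0,0,0,0],[0,0,0,0,0,0,0]]' 35; python3 -m creep '[[0,0,0,-1,0,0,0],[0,0,0,-3,0,0,0],[0,0,0,-5,0,0,0],[0,0,0,-5,0,0,0],[0,0,0,-5,0,0,0],[0,0,0,-3,0,0,0],[0,0,0,0,0,0,0],[0,0,0,0,0,0,0]]'; python3 - <<'E'
from h import *
plan([.5,-.2765,-.036],96.84)
for n in('scene','side'):
    p,d,i=cap(n);P,u,v=pts(d,i);hsv=cv2.cvtColor(p,cv2.COLOR_BGR2HSV)[v,u]
    k=(hsv[:,0]>155)&(hsv[:,0]<178)&(hsv[:,1]>70)&(P[:,2]>.02)&(abs(P[:,1]+.28)<.12)&(abs(P[:,0]-.5)<.16)
    Q=P[k];print(n,len(Q),Q.min(0).round(3),Q.max(0).round(3))
    if len(Q)>9:
        A=np.c_[Q[:,:2]-[.5,-.28],np.ones(len(Q))];print('plane',np.linalg.lstsq(A,Q[:,2],rcond=None)[0].round(3))
E
```

```text
time_s: 15.65
tcp_pos: [0.5008, -0.2763, -0.0339]
eef_rot: [153.9, 89.9, -19.3]
contact_force: [-0.6, 1.9, 4.8]
gripper_width: 0.0235
time_s: 16.45
tcp_pos: [0.5002, -0.2759, 0.186]
eef_rot: [-168.3, 89.9, 18.5]
contact_force: [-1.3, -0.9, -2.8]
gripper_width: 0.0236
t 16.45 tcp [ 0.5002 -0.2759  0.186 ] j [ -9.3  10.9 -12.9  -0.  -66.2 106.1] F [-1.3 -0.9 -2.8] w 0.0236
 yaw 96.84 rotvec [3.141e+00 0.000e+00 2.000e-03] shift cm after turn [22.2  -0.06 -0.03] in present axes [22.2   0.06  0.06]
 yaw 276.84000000000003 rotvec [-0.001 -0.001  0.   ] shift cm after turn [22.2   0.06  0.03] in present axes [22.2   0.06  0.06]
scene 299 [ 0.413 -0.334  0.224] [ 0.61  -0.188  0.506]
plane [-0.046  0.038  0.238]
side 511 [ 0.401 -0.365  0.224] [ 0.607 -0.188  0.334]
plane [-0.017 -0.088  0.237]
```

```bash
python3 -m creep '[[0,0,0,-1,-2.8,-1.1,0],[0,0,0,-1,-4,-1.7,0],[0,0,0,0,-4,-1.7,0],[0,0,0,0,-4,-1.7,0],[0,0,0,0,-4,-1.7,0],[0,0,0,0,-4,-1.6,0],[0,0,0,0,-4,-1.6,0],[0.06,0,0,0,0,0,0]]'; python3 -m creep '[[0.12,0,0,0,0,0,0],[0.12,0,0,0,0,0,0],[0.12,0,0,0,0,0,0],[0.12,0,0,0,0,0,0],[0.12,0,0,0,0,0,0],[0.12,0,0,0,0,0,0],[0.12,0,0,0,0,0,0],[0.12,0,0,0,0,0,0]]'; python3 -m creep '[[0.12,0,0,0,0,0,0],[0.12,0,0,0,0,0,0],[0.12,0,0,0,0,0,0],[0.12,0,0,0,0,0,0],[0.12,0,0,0,0,0,0],[0.12,0,0,0,0,0,0],[0.042,0,0,0,0,0,0],[0,0,0,0,0,0,0]]'; cat >> h.py <<'E'
def wip(n,zlo):
    p,d,i=cap(n);P,u,v=pts(d,i);hsv=cv2.cvtColor(p,cv2.COLOR_BGR2HSV)[v,u]
    k=(hsv[:,0]>155)&(hsv[:,0]<178)&(hsv[:,1]>70)&(P[:,2]>zlo)&(P[:,2]<zlo+.12)&(P[:,1]>-.2)&(P[:,1]<.22)&(P[:,0]>.4)&(P[:,0]<.75)
    Q=P[k]; rx=np.array([.996,-.092]);ry=np.array([.092,.996]);F=np.array([.576,-.040])
    X=(Q[:,:2]-F)@rx;Y=(Q[:,:2]-F)@ry
    print(n,len(Q),'X',X.min().round(3),X.max().round(3),'Y',Y.min().round(3),Y.max().round(3))
    for lo in np.arange(-.12,.2,.02):
        s=(Y>=lo)&(Y<lo+.02)
        if s.sum()>2: print('  Y',round(lo,2),s.sum(),'X',X[s].min().round(3),X[s].max().round(3),'z',np.percentile(Q[s,2],[5,50,95]).round(3))
    return p
E
python3 - <<'E'
from h import *
plan([.578,.003,.096],174.7)
wip('scene',.16);p=wip('wrist',.16);cv2.imwrite('pics/w7.png',p)
E
```

```text
time_s: 17.35
tcp_pos: [0.579, 0.0072, 0.2031]
eef_rot: [4.2, 89.8, -172.2]
contact_force: [-0.6, -0.5, -1.6]
gripper_width: 0.024
time_s: 18.15
tcp_pos: [0.5777, 0.0029, 0.2033]
eef_rot: [66.4, 89.8, -165.5]
contact_force: [0.3, 0.7, -1.9]
gripper_width: 0.0235
time_s: 18.95
tcp_pos: [0.5778, 0.0029, 0.2035]
eef_rot: [110.0, 89.8, -165.3]
contact_force: [0.3, 0.2, -2.4]
gripper_width: 0.0232
t 18.95 tcp [0.5778 0.0029 0.2035] j [ 19.7  11.  -10.4  -0.  -68.8 -25. ] F [ 0.3  0.2 -2.4] w 0.0232
 yaw 174.7 rotvec [-0.    -0.001 -0.003] shift cm after turn [ 1.075e+01 -2.000e-02  1.000e-02] in present axes [10.75 -0.05  0.02]
 yaw 354.7 rotvec [ 3.141e+00 -5.000e-03  2.000e-03] shift cm after turn [ 1.075e+01  2.000e-02 -1.000e-02] in present axes [10.75 -0.05  0.02]
scene 235 X -0.057 0.073 Y -0.059 0.149
  Y -0.06 27 X -0.057 0.072 z [0.246 0.251 0.254]
  Y -0.04 32 X -0.052 0.073 z [0.244 0.249 0.254]
  Y 0.02 7 X -0.01 -0.002 z [0.255 0.256 0.258]
  Y 0.04 28 X -0.013 0.012 z [0.252 0.258 0.266]
  Y 0.06 27 X -0.01 0.01 z [0.249 0.257 0.26 ]
  Y 0.08 28 X -0.009 0.01 z [0.248 0.256 0.26 ]
  Y 0.1 27 X -0.009 0.01 z [0.25  0.257 0.26 ]
  Y 0.12 31 X -0.009 0.011 z [0.248 0.257 0.259]
  Y 0.14 28 X -0.01 0.009 z [0.247 0.255 0.259]
wrist 22849 X -0.076 0.072 Y -0.057 0.092
  Y -0.06 10076 X -0.076 0.072 z [0.249 0.251 0.252]
  Y -0.04 6276 X -0.076 0.072 z [0.249 0.251 0.256]
  Y -0.02 1734 X -0.014 0.009 z [0.254 0.256 0.258]
  Y 0.0 1527 X -0.014 0.009 z [0.254 0.256 0.258]
  Y 0.02 1424 X -0.017 0.01 z [0.253 0.256 0.258]
  Y 0.04 802 X -0.015 0.009 z [0.253 0.256 0.258]
  Y 0.06 564 X -0.015 0.008 z [0.255 0.257 0.258]
  Y 0.08 446 X -0.015 0.008 z [0.254 0.257 0.258]
```

View pics/w7.png

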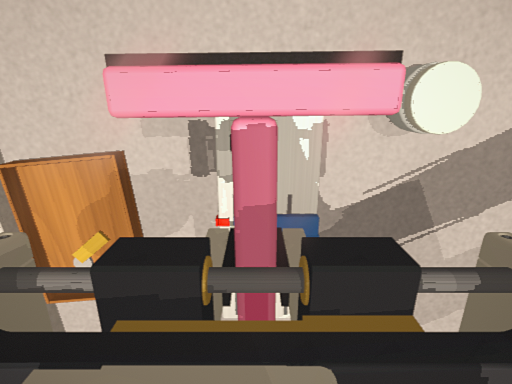

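The wiper is level, centred and aligned, with its head beyond the fixed rest. The underside is at z ≈ 0.2365, so I lower it about 106 mm.

```bash
python3 -m creep '[[0,0,0,3,0,0,0],[0,0,0,3,0,0,0],[0,0,0,2.5,0,0,0],[0,0,0,1.2,0,0,0],[0,0,0,0.4,0,0,0],[0,0,0,0,0,0,0],[0,0,0,0,0,0,0]]'; python3 -m creep '[[0,0,0,0.2,0,0,0],[0,0,0,0,0,0,0],[0,0,0,0.2,0,0,0],[0,0,0,0,0,0,0],[0,0,0,0,0,0,0]]'; python3 -c "
from h import *
wip('scene',.09);wip('side',.09);print(r.get_state()['contact_force'],r.get_state()['tcp_pos'])"
```

```text
time_s: 19.75
tcp_pos: [0.5797, 0.0033, 0.1056]
eef_rot: [-77.0, 89.9, 7.7]
contact_force: [-0.6, 0.4, -1.3]
gripper_width: 0.0238
time_s: 20.25
tcp_pos: [0.5787, 0.0031, 0.1004]
eef_rot: [130.0, 90.0, -145.2]
contact_force: [1.3, -0.2, -2.4]
gripper_width: 0.0239
scene 227 X -0.047 0.074 Y -0.059 0.148
  Y -0.06 11 X 0.013 0.073 z [0.144 0.148 0.152]
  Y -0.04 33 X -0.047 0.074 z [0.142 0.147 0.151]
  Y 0.02 7 X -0.005 0.043 z [0.152 0.156 0.205]
  Y 0.04 26 X -0.014 0.01 z [0.15  0.155 0.159]
  Y 0.06 26 X -0.007 0.01 z [0.147 0.154 0.157]
  Y 0.08 26 X -0.006 0.01 z [0.143 0.154 0.158]
  Y 0.1 29 X -0.008 0.011 z [0.147 0.154 0.157]
  Y 0.12 39 X -0.014 0.01 z [0.128 0.152 0.157]
  Y 0.14 30 X -0.009 0.01 z [0.14  0.149 0.157]
side 353 X -0.073 0.074 Y -0.06 0.105
  Y -0.06 157 X -0.073 0.074 z [0.145 0.149 0.153]
  Y -0.04 75 X -0.072 0.072 z [0.146 0.15  0.156]
  Y -0.02 29 X -0.012 0.016 z [0.134 0.155 0.159]
  Y 0.0 22 X -0.012 0.009 z [0.15  0.155 0.16 ]
  Y 0.02 28 X -0.013 0.01 z [0.149 0.156 0.161]
  Y 0.04 16 X -0.008 0.009 z [0.153 0.155 0.158]
  Y 0.06 16 X -0.006 0.007 z [0.152 0.156 0.159]
  Y 0.08 4 X -0.003 0.009 z [0.155 0.156 0.159]
  Y 0.1 5 X -0.006 0.01 z [0.153 0.155 0.157]
[ 0.11728918  0.22194935 -2.63556709] [0.57879087 0.00309788 0.10043599]
```

Another ~4 mm to go, in fine steps.

```bash
python3 -m creep '[[0,0,0,0.2,0,0,0],[0,0,0,0,0,0,0],[0,0,0,0.1,0,0,0],[0,0,0,0,0,0,0],[0,0,0,0,0,0,0]]'; python3 -m creep '[[0,0,0,0.1,0,0,0],[0,0,0,0,0,0,0],[0,0,0,0,0,0,0]]'
```

```text
time_s: 20.85
tcp_pos: [0.5787, 0.0031, 0.0974]
eef_rot: [108.1, 90.0, -167.2]
contact_force: [0.2, -0.6, -2.4]
gripper_width: 0.0235
time_s: 21.15
tcp_pos: [0.5788, 0.0031, 0.0964]
eef_rot: [142.5, 90.0, -132.7]
contact_force: [0.3, 1.0, -1.4]
gripper_width: 0.0237
```

```bash
python3 -m creep '[[0,0,0,0.1,0,0,0],[0,0,0,0,0,0,0],[0,0,0,0,0,0,0]]'; python3 -m creep '[[0,0,0,0.1,0,0,0],[0,0,0,0,0,0,0],[0,0,0,0,0,0,0]]'
```

```text
time_s: 21.45
tcp_pos: [0.5789, 0.0031, 0.096]
eef_rot: [-88.4, 90.0, -3.7]
contact_force: [-4.0, 1.0, 5.4]
gripper_width: 0.024
time_s: 21.75
tcp_pos: [0.5789, 0.0031, 0.096]
eef_rot: [-89.0, 89.9, -4.2]
contact_force: [-6.7, 1.7, 12.2]
gripper_width: 0.0235
```

```bash
python3 -m creep '[[0,0,0,-0.12,0,0,0],[0,0,0,0,0,0,35],[0,0,0,0,0,0,45],[0,0,0,0,0,0,60],[0,0,0,0,0,0,60],[0,0,0,-1.5,0,0,60],[0,0,0,-3,0,0,60],[0,0,0,-5,0,0,60]]'; python3 -m creep '[[0,0,0,-5,0,0,60],[0,0,0,-5,0,0,60],[0,0,0,-3,0,2,60],[0,0,0,0,0,0,60],[0,0,0,0,0,0,60],[0,0,0,0,0,0,60]]'; python3 - <<'E'
from h import *
a=wip('scene',.1);b=wip('side',.1);c=ptr()
orange('scene');print(r.get_state()['tcp_pos'],r.get_state()['time_s'])
cv2.imwrite('pics/f.png',np.hstack([cv2.resize(c,(480,360)),cv2.resize(b[120:240,200:306],(318,360))]))
for q in('jar','scraper','brush'):
    p,d,i=cap('side')
    for m in r.masks_of(q,'side')[:1]:
        P,_,_=pts(d,i,m['pixels']);print(q,np.median(P,0).round(3))
E
```

```text
time_s: 22.55
tcp_pos: [0.5766, 0.0027, 0.1886]
eef_rot: [107.2, 89.6, -168.1]
contact_force: [1.7, 0.5, 0.3]
gripper_width: 0.0523
time_s: 23.15
tcp_pos: [0.58, 0.0229, 0.3193]
eef_rot: [105.0, 89.9, -170.3]
contact_force: [-0.6, -0.2, 0.6]
gripper_width: 0.0526
scene 478 X -0.072 0.074 Y -0.063 0.149
  Y -0.06 90 X -0.069 0.074 z [0.14  0.144 0.147]
  Y -0.04 129 X -0.072 0.074 z [0.137 0.143 0.148]
  Y -0.02 30 X -0.01 0.011 z [0.139 0.15  0.152]
  Y 0.0 30 X -0.007 0.014 z [0.134 0.149 0.152]
  Y 0.02 24 X -0.006 0.011 z [0.138 0.15  0.152]
  Y 0.04 25 X -0.006 0.01 z [0.14  0.149 0.152]
  Y 0.06 26 X -0.009 0.012 z [0.143 0.15  0.152]
  Y 0.08 25 X -0.006 0.011 z [0.144 0.15  0.153]
  Y 0.1 25 X -0.008 0.011 z [0.144 0.15  0.153]
  Y 0.12 42 X -0.008 0.013 z [0.125 0.147 0.152]
  Y 0.14 30 X -0.009 0.009 z [0.135 0.144 0.152]
side 410 X -0.073 0.075 Y -0.059 0.142
  Y -0.06 152 X -0.073 0.075 z [0.14  0.145 0.149]
  Y -0.04 81 X -0.072 0.071 z [0.14  0.145 0.151]
  Y -0.02 27 X -0.011 0.011 z [0.14  0.15  0.155]
  Y 0.0 24 X -0.011 0.01 z [0.143 0.151 0.154]
  Y 0.02 21 X -0.011 0.008 z [0.147 0.152 0.153]
  Y 0.04 23 X -0.012 0.008 z [0.141 0.15  0.156]
  Y 0.06 15 X -0.01 0.006 z [0.147 0.151 0.155]
  Y 0.08 22 X -0.012 0.01 z [0.146 0.15  0.155]
  Y 0.1 28 X -0.013 0.011 z [0.116 0.15  0.153]
  Y 0.12 15 X -0.011 0.005 z [0.148 0.151 0.156]
red 61 [0.6309 0.0796 0.0279] 228.54098360655738 185.40983606557376 y 0.13730468699773749
blue plate 19 [0.6119 0.0837 0.0394] 0.12466561434364708 0.15159462395309575 mid 0.13813011914837142
white 17 [0.6131 0.0829 0.0407] y 0.13896519746398064 238.35294117647058 188.41176470588235
scene orange 26
 z 0.06 6 [0.5155 0.1349 0.0643]
 z 0.07 3 [0.508  0.136  0.0751]
 z 0.08 4 [0.5054 0.1387 0.0848]
 z 0.09 5 [0.4952 0.1382 0.0939]
 z 0.1 8 [0.4935 0.1411 0.1038]
[0.58027497 0.02268528 0.31956313] 23.35
jar [ 0.362 -0.084  0.067]
scraper [ 0.481 -0.5    0.016]
```

View pics/f.png

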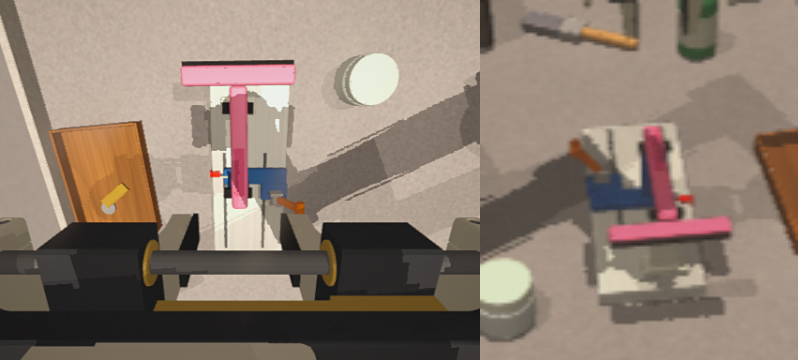

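All the checks pass: the wiper is level on both tops and centred, the pointer is ~1 mm from the marker's middle, the lever is home and the robot is clear.

```bash
python3 -c "
from plant import r
print(r.close_job())"
```

```text
the job is handed in; nothing more can be done
None
```

The job is done and handed in at about 23.4 s of the 72 s allowed; no verdict is reported back. I flipped the lever open, slid the blue rest to the red marker and flipped the lever home. Then I laid the wiper along the rail across both rests, head beyond the white one.

**Last checks (from camera depth):**
- **Pointer:** about 1 mm from the middle of the marker.
- **Lever:** home, leaning about 0.6 rad towards the robot, the same as at the start.
- **Wiper:** level, underside at about 0.130 m, within a few mm of the rests' centre line. The head's middle is about 40 mm past the fixed rest's centre.
- **Bystanders:** the jar and scraper stand where they did at the start. The network missed the brush in the last check; it shows in the last picture and nothing was moved near it.

**What disagreed:**
- **First push missed:** the first push on the lever passed above it and moved nothing. Camera depth showed the real fingertips about 38 mm higher than the reported tool position. I allowed for that from then on.
- **Pressure at set-down:** when I set the wiper down, the wrist read about 12 N before I backed off slightly and let go. The final images show no shift from it.

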